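# Portion of ice: slide the glass under the spout and hold the lever at the third notch

### The job

Slide the white glass tray by its black knob straight in under the ice dispenser's spout until it is fully home against the stop, keeping the tumbler standing on it. Only then press the orange spring-return lever on the dispenser's right-hand side down past its first two notches to the third (the full portion), without ramming it, and finish the program still holding it down there: it springs back if let go. Leave the bottle, the jigger and the stopper where they stand.

Things in the scene. Friction and masses are not known exactly. Their poses are not given: they have to be found in the camera images.
- ice_dispenser: Ice dispenser, dark steel, aluminium lid, fixed: 330 x 150 x 255 mm. Origin on the worktop, z up, front faces its own -x (to the robot), -y is its right side as the robot sees it. In its frame (mm): tower x 40 to 140; head x -55 to 50, y +-75, underside z 150; spout below it z 137 to 151, radius 32; base plate x -160 to 40, top z 12.
- tray_stop (a point): Middle of the tower's front face at the height of the base plate, at (40, 0, 12) mm in the dispenser's frame: the stop that the back edge of the tray's plate meets. Two guide rails run out from here along the dispenser's -x to x -160 mm, inner faces at y +-56.5 mm, tops at z 28 mm.
- spout (a point): Centre of the mouth of the spout, at (-15, 0, 137) mm in the dispenser's frame.
- glass_tray: White plastic tray, loose, 0.36 to 0.59 kg, on the base plate between the rails: plate 110 x 108 x 8 mm with a 6 mm rim, and a 30 mm wide tongue forward (-x) to a black knob. Origin: centre of the plate's underside, axes as the dispenser's. Home, the plate touches the stop: origin at x = -15 mm in the dispenser's frame; it starts 45 to 60 mm further out. Slides with up to 10 N.
- tray_knob (a point): Centre of the top of the black knob, an upright cylinder 28 mm in diameter, 72 mm tall (8 to 80 mm above the tray's underside), 150 mm in front (-x) of the tray's origin. Fully home it stands 110 mm in front of the dispenser's head, with free space above it; it may be pinched or pushed.
- tumbler: Green stemless glass tumbler, 84 mm in diameter at its widest, 106 mm tall, loose, standing upright inside the tray's rim on the plate, 8 mm above the tray's underside. Origin at the centre of its foot, z up.
- lever (a joint): Lever angle, rad (hinge along the dispenser's y): 0 at rest, pointing forward (-x) and 0.5 above level; grows as it is pressed down. Notches felt at 0.3, 0.6 and 0.9 (third: lever 0.4 below level), end stop 1.05. Dots on the round plate mark rest (white), first, second (black), third (orange). It springs back from everywhere; the push rises from 2 to 9 N, rippling by about 2 N.
- lever_pivot (a point): Point on the lever's hinge axis in the middle of the lever's width, at (-30, -135, 185) mm in the dispenser's frame.
- lever_pad (a point): Centre of the top face of the orange pad at the lever's end (pad 44 mm along the lever, 32 mm wide, 12 mm thick), 165 mm along the lever from the pivot and 6 mm above the lever's centre line; moves with the lever. Free space above it.
- bitters_orange: Small brown dropper bottle with a black cap, 48 mm in diameter, 142 mm tall, bystander; origin at the centre of its foot.
- jigger: Steel double-cone jigger, 44 mm in diameter, 88 mm tall, bystander; origin at the centre of its foot.
- wine_stopper: Metal wine stopper standing upright, 37 mm in diameter, 73 mm tall, bystander; origin at the centre of its foot.
Mind the look-alikes: they are no part of the job. There is more than one size of the glass_tray; the one meant has the size given above. What is shaped like the tumbler but purple is not meant.

How it is judged:
On the way, in this order (a step that is already met when the one before it is completed fails the run):
1. The tray is fully home with the tumbler standing under the spout, and the lever still at rest (x of glass_tray in the frame of ice_dispenser above -0.023 m and horizontal distance between tumbler and spout below 0.025 m and angle between tumbler's own z axis and vertical below 0.15 rad and z of tumbler in the frame of ice_dispenser between 0.012 and 0.03 m and value of joint lever below 0.1 rad), for 0.2 s.
2. The lever is pressed down to the third notch (x of glass_tray in the frame of ice_dispenser above -0.023 m and horizontal distance between tumbler and spout below 0.025 m and angle between tumbler's own z axis and vertical below 0.15 rad and z of tumbler in the frame of ice_dispenser between 0.012 and 0.03 m and value of joint lever above 0.8 rad), for 0.3 s.
At the end, for the whole second after the job is handed in: The robot is still pressing the lever (more than 1 N) and keeps it at the third notch (lever beyond 0.80 rad); the tray is home within 8 mm of its stop; the tumbler stands upright on it (within 0.15 rad), centred within 25 mm of the spout (all of step 2 and contact force between any of the fingers, the arm and ice_dispenser above 1 N); the arm keeps its last pose, push and grip.
It fails at once if The lever is pressed before the tray is home (value of joint lever above 0.2 rad and x of glass_tray in the frame of ice_dispenser below -0.028 m).
It fails at once if The tumbler tips over (angle between tumbler's own z axis and vertical above 0.5 rad).
It fails at once if The dispenser or its lever is rammed (more than 50 N) (contact force between any of the fingers, the arm and ice_dispenser above 50 N).
It fails at once if The bottle, jigger or stopper is moved more than 30 mm (distance of any of bitters_orange, jigger, wine_stopper from where it was at the start of the episode above 0.03 m).
It also fails if it takes over 48 s, if anything falls off the work surface, if the arm or the gripper's body presses on something with over 40 N, if the wrist force passes 120 N, or if a joint passes its speed limit or range.

### The arm

A 7-joint arm with a two-finger parallel gripper is mounted at the origin on a cart in front of the work surface, level with it; the furniture and walls round the work are solid. World frame = base frame: x ahead of the robot, y to its left, z up, the work surface at z = 0. Lengths are in m, angles in rad, forces in N, time in s.
With the tool pointing down it reaches from about 0.35 to 0.9 m from the base axis. Payload 8.1 kg.
Tool frame: the origin (TCP) lies midway between the tips of the shut fingers; the grasp point (between the pads) lies grip_depth behind it (grip_depth is the distance from the TCP to the grasp point, in m); z points along the fingers, x is the direction in which the jaws open and shut, and the axes are right-handed (so a half turn about z gives the same grasp; the last joint's range is limited). The gripper opens to 92 mm and grips with 3 to 60 N. Pads are 19 mm wide; open, the fingers measure 130 mm over their backs; the gripper's body (75 mm by 190 mm) begins 47 mm behind the grasp point.
Start: joints at [1.056, 0.434, 0.025, 1.573, -0.012, 1.134, -0.075], TCP at [0.25, -0.573, 0.227] pointing down, gripper open.
Joint ranges: [-2.62, 2.62], [-0.44, 2.09], [-1.27, 1.32], [0.08, 2.57], [-1.32, 4.46], [0.12, 2], [-2.74, 2.74]. Speed limits (rad/s): [2.22, 2.22, 3.01, 3.01, 3.14, 3.14, 3.14].

### API

Orientations are given as a unit quaternion [x, y, z, w].
In Python, from plant import * gives the robot as it stands.
- The arm moves only by the shell command python3 -m crank 'ROWS' [FORCE]. ROWS is JSON, a list of rows, each an object of numbers: "claw": the finger opening in mm, from 0 to 91.8; "tx", "ty", "tz": the shift along the tool's x, y, z in units of 40 mm (1.0 is 40 mm); "yaw": the turn about the tool's z in units of 6 degrees (1.0 is 6 degrees). In form: [{"claw": .., "tx": .., "ty": .., "tz": .., "yaw": ..}, ...]. A call has 1 to 5 rows; each row shifts and turns the commanded pose from where the row before left it, along the tool's axes as they then stand; what a row does not reach is not made up. A row lasts 1/8 s, in which the tool goes at most 62.5 mm and 10.7 degrees, less where a joint would pass 70% of its speed; a pose out of reach is approached as far as the arm can. A call is refused whole if a number of a shift passes 1 or a number of a turn 1, either way. A call with a gripper value outside its range is refused whole. The fingers move at their own pace and stop on an object; FORCE is the grip in N (left out, the last holds). Time passes only in rows, so rows that do not move let the fingers close. It gives the time, the measured TCP pose, the force and the opening at its end, in the units of the state.
- get_obs(): the state, without advancing time (a new reading comes with each control period).
- read_camera(name): name is "side" or "top"; returns the picture (480x640x3 uint8, red, green, blue); there is no depth.
- camera_model(name): a dict with "K" (3x3 intrinsics, pixels), "eye" and "orientation" of the camera in the world. Camera axes: x right, y up, looking along -z (the intrinsics and any distortion apply to the point x, -y, -z); pixel columns grow to the right and rows downward; lengths in m; the calibration is good to about 2 mm. A picture is of the moment at which its call begins. camera_model takes no time and is no camera call.
- hand_in(): hands the job in, once; it reports no verdict.
Trained networks look in the newest picture that a camera, given by its name, has taken for a name from the list of things; names that differ only in an ending like _2 or _b are one class to them, and where a whole thing is asked for, a point or a joint stands for the part that bears it (a point fixed in the world has none). Each returns a list of dicts, best first, with "confidence" (0 to 1); they miss things now and then, are a little off and sometimes report something else, mostly with a low value. They report only what shows in the picture. A call takes as long as a camera call. They do not tell look-alikes from the thing itself.
- find_in(query, camera): "xy" ([column, row] in pixels, amid what is visible of it).
The state is a dict: "t": time; "joint_pos": joint angles; "qd": joint speeds; "joint_torque": joint torques, N m; "ee_pos": TCP position; "orientation": TCP orientation; "wrist_force": force on the tool from outside, world axes, zero at the start; "moment": the same for the moment, N m; "width": opening from 0.0 (shut) to 1.0 (fully open).
Only numpy, scipy, OpenCV 4.12 (cv2) and the standard library are available. Lean on these libraries where they do the work, as an engineer would, in place of code of your own. Each camera call takes 0.05 s, during which the arm holds its last target. There are 200 camera calls.

## Working session

There is one attempt and no reset: what is moved stays moved. The work goes in short steps, Python scripts to look and compute and a shell command to move; the robot and the scene stay as the last step left them, time stands still between calls to the robot, and variables do not carry over. Pictures are saved under pics/ and viewed, about 8 in all and at most 12, crops included, and the job is handed in when it is done.

```bash
mkdir -p pics
cat > h.py <<'E'
from plant import *
import numpy as np, cv2
from scipy.spatial.transform import Rotation as R
def P(cam):
    m=camera_model(cam); return np.array(m["K"]),np.array(m["eye"]),m["orientation"],m
def rot(o):
    o=np.array(o); return R.from_quat(o).as_matrix() if o.size==4 else o.reshape(3,3)
def proj(cam,p):
    K,e,o,m=P(cam); c=rot(o).T@(np.array(p)-e); q=K@np.array([c[0],-c[1],-c[2]]); return q[:2]/q[2]
def ray(cam,xy):
    K,e,o,m=P(cam); d=np.linalg.inv(K)@np.array([xy[0],xy[1],1.]); return e, rot(o)@np.array([d[0],-d[1],-d[2]])
def atz(cam,xy,z):
    e,d=ray(cam,xy); return e+d*(z-e[2])/d[2]
E
python3 - <<'E'
from h import *
np.set_printoptions(precision=4,suppress=True)
for c in("side","top"):
    print(camera_model(c)); im=read_camera(c); cv2.imwrite(f"pics/{c}0.png",im[:,:,::-1])
    for q in "ice_dispenser glass_tray tray_knob tumbler lever_pad lever_pivot spout tray_stop bitters_orange jigger wine_stopper".split():
        print(c,q,[(np.round(d["xy"],1).tolist(),round(d["confidence"],2)) for d in find_in(q,c)[:4]])
print(get_obs())
E
```

```text
{'K': array([[450.836 ,   0.    , 320.097 ],
       [  0.    , 450.836 , 239.9608],
       [  0.    ,   0.    ,   1.    ]]), 'eye': array([-0.2262,  0.85  ,  0.7927]), 'orientation': array([-0.1843,  0.4778,  0.8039, -0.3024])}
side ice_dispenser [([280.8, 226.6], 0.84)]
side glass_tray [([321.2, 284.1], 0.64), ([381.6, 284.2], 0.63)]
side tray_knob [([322.0, 285.0], 0.69), ([381.2, 284.3], 0.64), ([281.8, 225.9], 0.3)]
side tumbler [([304.2, 308.9], 0.73), ([303.4, 260.8], 0.71)]
side lever_pad [([346.2, 205.6], 0.54)]
side lever_pivot [([281.3, 225.9], 0.64)]
side spout [([278.4, 224.5], 0.89)]
side tray_stop [([278.9, 221.8], 0.58)]
side bitters_orange [([277.1, 366.7], 0.58), ([342.4, 209.1], 0.27)]
side jigger [([402.0, 235.4], 0.54)]
side wine_stopper [([348.5, 208.7], 0.15)]
{'K': array([[467.7442,   0.    , 319.0301],
       [  0.    , 467.7442, 235.6806],
       [  0.    ,   0.    ,   1.    ]]), 'eye': array([ 0.3965, -0.0272,  1.267 ]), 'orientation': array([ 0.0511, -0.0466, -0.7047,  0.7061])}
top ice_dispenser [([327.5, 204.6], 0.67)]
top glass_tray [([366.6, 297.6], 0.9
[... 232 characters left out ...]
top spout [([327.0, 205.1], 0.65)]
top tray_stop [([325.7, 206.5], 0.76)]
top bitters_orange [([180.3, 315.5], 0.68)]
top jigger [([467.7, 271.4], 0.53)]
top wine_stopper [([182.9, 253.8], 0.48)]
{'t': 1.2, 'joint_pos': array([ 1.0564,  0.4345,  0.025 ,  1.5732, -0.0116,  1.134 , -0.0751]), 'qd': array([ 0.0028,  0.0002,  0.0033,  0.0018, -0.0001, -0.0016,  0.002 ]), 'joint_torque': array([  0.0007, -66.7682,   0.9842, -31.481 ,  -0.0606,   0.0326,
        -0.    ]), 'ee_pos': array([ 0.2501, -0.5728,  0.2268]), 'orientation': array([ 0.8367, -0.5476,  0.    ,  0.    ]), 'wrist_force': array([0.6594, 0.3564, 0.183 ]), 'moment': array([-0.0238, -0.0245, -0.0236]), 'width': 1.0001692596560234}
```

View pics/side0.png

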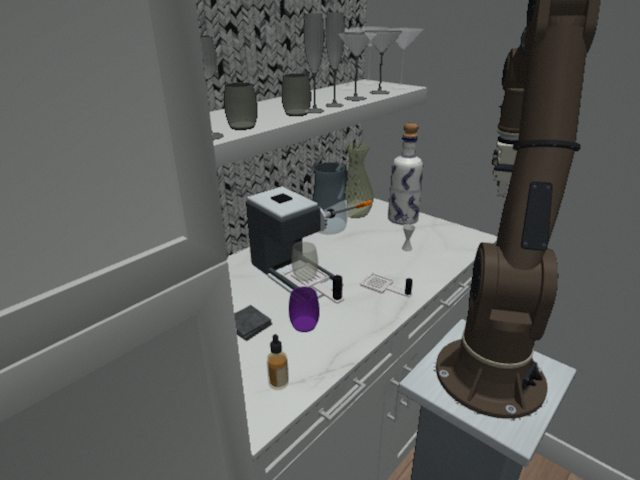

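View pics/top0.png

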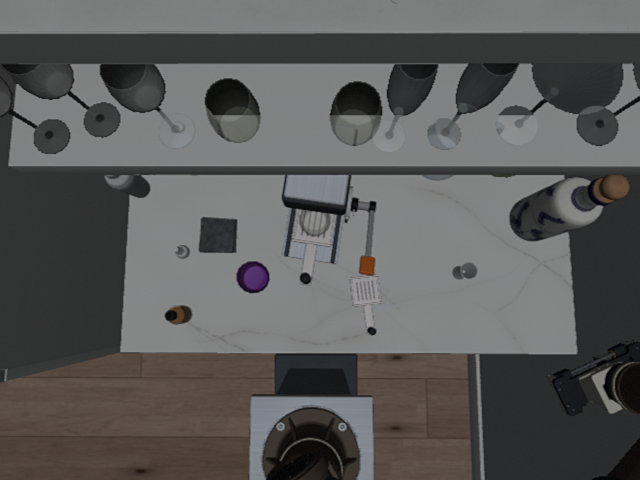

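The side view shows the knob at (337,288), the lever pad at (365,203) and the small look-alike tray at (380,284). The top view shows the knob at (306,278), the pad at (367,266) and the small tray at (367,290). I'll enlarge both pictures to get the dispenser's pose.

Run:
```python
import cv2
a=cv2.imread("pics/top0.png")[165:315,265:395]; b=cv2.imread("pics/side0.png")[175:315,235:395]
cv2.imwrite("pics/topc.png",cv2.resize(a,None,fx=4,fy=4,interpolation=cv2.INTER_CUBIC))
cv2.imwrite("pics/sidec.png",cv2.resize(b,None,fx=4,fy=4,interpolation=cv2.INTER_CUBIC))
```

```text
(no output)
```

View pics/topc.png

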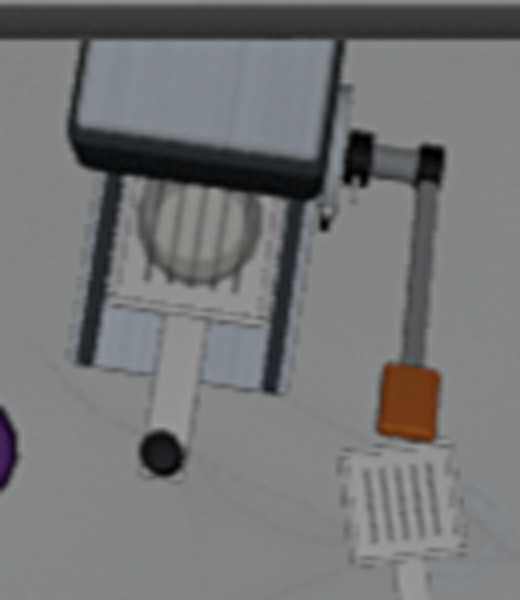

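View pics/sidec.png

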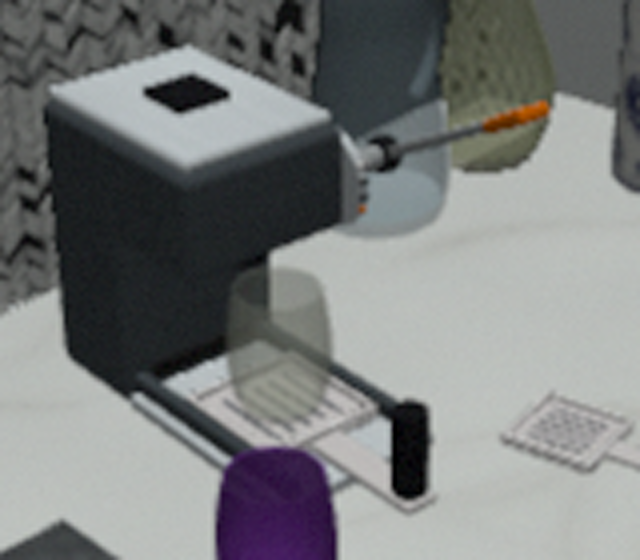

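The top crop shows the knob top at (305.5,278), rail ends at (288,255) and (331,262), and the pad at (367.5,265). The side crop shows the knob top at (337.5,276.5) and the lid's front corners at (282.5,217.5) and (317.5,204.5). I'll fit the dispenser's pose to these.

```bash
cat > fit.py <<'E'
from h import *
from scipy.optimize import least_squares
np.set_printoptions(precision=4,suppress=True)
pad=[-171.9,-135,269.4]
obs=[("top",(305.5,278.25),"k"),("side",(337.5,276.5),"k"),("top",(288.5,255.5),(-160,56.5,28)),("top",(331.2,262),(-160,-56.5,28)),
("top",(367.5,265),pad),("side",(364.2,204.0),pad),("top",(372.5,205.7),(-30,-135,185)),("side",(282.5,217),(-55,75,253)),("side",(317.5,204),(-55,-75,253))]
def W(p,l):
    x,y,a=p[:3]; l=np.array(l)/1000; c,s=np.cos(a),np.sin(a)
    return np.array([x+c*l[0]-s*l[1],y+s*l[0]+c*l[1],l[2]])
def res(p):
    return np.concatenate([proj(c,W(p,(-165-p[3]*1000,0,92) if l=="k" else l))-xy for c,xy,l in obs])
f=least_squares(res,[.6,0,0,.05],loss="soft_l1")
p=f.x
if __name__=="__main__":
    print(p); print(res(p).reshape(-1,2))
    print("knob",W(p,(-165-p[3]*1000,0,92)),"home knob",W(p,(-165,0,92)),"pad",W(p,pad),"pivot",W(p,(-30,-135,185)))
    for a in(.5,.2,-.1,-.4): print(a,W(p,(-30-165*np.cos(a)+6*np.sin(a),-135,185+165*np.sin(a)+6*np.cos(a))))
    o=get_obs(); print(rot(o["orientation"]))
E
python3 fit.py
```

```text
[ 0.6637 -0.0159 -0.141   0.048 ]
[[ 0.0284 -0.2352]
 [ 0.2686  0.216 ]
 [-0.2237  0.8593]
 [-0.8383  0.3975]
 [ 0.5255 -1.0604]
 [-0.7564 -1.7617]
 [-0.2172  1.4382]
 [-1.7636 -2.0656]
 [ 3.7899 -3.1681]]
knob [0.4529 0.014  0.092 ] home knob [0.5004 0.0073 0.092 ] pad [ 0.4746 -0.1254  0.2694] pivot [ 0.6151 -0.1453  0.185 ]
0.5 [ 0.4746 -0.1254  0.2694]
0.2 [ 0.4561 -0.1228  0.2237]
-0.1 [ 0.4519 -0.1222  0.1745]
-0.4 [ 0.4623 -0.1236  0.1263]
[[ 0.4002 -0.9164 -0.    ]
 [-0.9164 -0.4002 -0.0001]
 [ 0.      0.     -1.    ]]
```

```bash
python3 -m crank '[{"claw":60,"tz":-1,"yaw":1},{"claw":60,"tz":-1,"yaw":1},{"claw":60,"tz":-1,"yaw":1},{"claw":60,"tz":-0.5,"yaw":1},{"claw":60,"yaw":1}]' 20
python3 - <<'E'
from h import *
import plant
print([n for n in dir(plant) if not n.startswith('__')]); print(getattr(plant,'grip_depth',None))
for z in (.4,.5,.6): print(z,atz("top",(320,175),z),atz("side",(428,90),z))
E
```

```text
['IKError', 'camera_model', 'find_in', 'get_obs', 'grip_depth', 'hand_in', 'read_camera']
0.0188
0.4 [ 0.63388874 -0.02311834  0.4       ] [ 0.85617065 -1.13787359  0.4       ]
0.5 [ 0.60650316 -0.02359176  0.5       ] [ 0.580548   -0.63166221  0.5       ]
0.6 [ 0.57911757 -0.02406518  0.6       ] [ 0.30492536 -0.12545084  0.6       ]invalid input at $[0]: expected keys claw, tx, ty, tz, yaw
```

```bash
python3 -m crank '[{"claw":60,"tx":0,"ty":0,"tz":-1,"yaw":1},{"claw":60,"tx":0,"ty":0,"tz":-1,"yaw":1},{"claw":60,"tx":0,"ty":0,"tz":-1,"yaw":1},{"claw":60,"tx":0,"ty":0,"tz":-0.5,"yaw":1},{"claw":60,"tx":0,"ty":0,"tz":0,"yaw":1}]' 20; python3 -m crank '[{"claw":60,"tx":-0.5,"ty":0,"tz":0,"yaw":0.3},{"claw":60,"tx":-1,"ty":-0.2,"tz":0,"yaw":0},{"claw":60,"tx":-1,"ty":-0.2,"tz":0,"yaw":0},{"claw":60,"tx":-1,"ty":-0.2,"tz":0,"yaw":0},{"claw":60,"tx":-1,"ty":-0.2,"tz":0,"yaw":0}]'
```

```text
t: 1.82
ee_pos: [0.2505, -0.5735, 0.369]
orientation: [-0.665, 0.747, -0.002, -0.0]
wrist_force: [-0.4, 0.0, -0.8]
width: 0.654
t: 2.45
ee_pos: [0.3072, -0.3978, 0.3669]
orientation: [-0.655, 0.756, -0.0, -0.0]
wrist_force: [0.3, -0.2, -0.7]
width: 0.655
```

```bash
python3 -m crank '[{"claw":60,"tx":-1,"ty":-0.2,"tz":0,"yaw":0},{"claw":60,"tx":-1,"ty":-0.2,"tz":0,"yaw":0},{"claw":60,"tx":-1,"ty":-0.2,"tz":0,"yaw":0},{"claw":60,"tx":-1,"ty":-0.2,"tz":0,"yaw":0},{"claw":60,"tx":-1,"ty":-0.2,"tz":0,"yaw":0}]'; python3 -m crank '[{"claw":60,"tx":-1,"ty":-0.2,"tz":0,"yaw":0},{"claw":60,"tx":-1,"ty":-0.2,"tz":0,"yaw":0},{"claw":60,"tx":-1,"ty":-0.2,"tz":0,"yaw":0},{"claw":60,"tx":-1,"ty":-0.2,"tz":0,"yaw":0},{"claw":60,"tx":0,"ty":0,"tz":0,"yaw":0}]'
cat > w.py <<'E'
import sys
from fit import *
t=np.array(eval(sys.argv[1]));o=get_obs();M=rot(o["orientation"])
a=p[2];yd=np.array([-np.sin(a),np.cos(a),0])
print("ee",o["ee_pos"],"units",M.T@(t-o["ee_pos"])/.04,"yaw err deg",np.degrees(np.arcsin(np.cross(M[:,0],-yd)@M[:,2])),"F",o["wrist_force"],"w",o["width"])
E
python3 w.py '[.4529,.014,.38]'
```

```text
t: 3.08
ee_pos: [0.3753, -0.2055, 0.3669]
orientation: [-0.655, 0.756, -0.0, 0.0]
wrist_force: [1.4, -0.1, 0.6]
width: 0.648
t: 3.7
ee_pos: [0.4302, -0.05, 0.3669]
orientation: [-0.657, 0.754, 0.0, 0.0]
wrist_force: [0.7, -0.4, -0.5]
width: 0.651
ee [ 0.4302 -0.05    0.3669] units [-1.663  -0.3436 -0.3266] yaw err deg 0.18285396118664526 F [ 0.7008 -0.4162 -0.547 ] w 0.6509225545504956
```

```bash
python3 -m crank '[{"claw":60,"tx":-0.9,"ty":-0.2,"tz":0,"yaw":0},{"claw":60,"tx":-0.75,"ty":-0.15,"tz":0,"yaw":0},{"claw":60,"tx":0,"ty":0,"tz":1,"yaw":0},{"claw":60,"tx":0,"ty":0,"tz":1,"yaw":0},{"claw":60,"tx":0,"ty":0,"tz":1,"yaw":0}]'; python3 -m crank '[{"claw":60,"tx":0,"ty":0,"tz":1,"yaw":0},{"claw":60,"tx":0,"ty":0,"tz":1,"yaw":0},{"claw":60,"tx":0,"ty":0,"tz":0.5,"yaw":0},{"claw":60,"tx":0,"ty":0,"tz":0,"yaw":0},{"claw":60,"tx":0,"ty":0,"tz":0,"yaw":0}]'; python3 w.py '[.4529,.014,.041]'
python3 - <<'E'
from h import *
im=read_camera("side")[150:350,210:450,::-1]; im2=read_camera("top")[150:350,210:450,::-1]
cv2.imwrite("pics/a.png",cv2.resize(np.vstack([im,im2]),None,fx=1.5*1,fy=1.5)) if 0 else cv2.imwrite("pics/a.png",cv2.resize(np.hstack([im,im2]),(800,333)))
E
```

```text
t: 4.32
ee_pos: [0.4528, 0.0091, 0.2457]
orientation: [-0.654, 0.756, -0.0, -0.0]
wrist_force: [0.2, -0.7, 0.2]
width: 0.654
t: 4.95
ee_pos: [0.4535, 0.0098, 0.1476]
orientation: [-0.654, 0.756, -0.0, 0.0]
wrist_force: [-0.0, 0.3, 0.1]
width: 0.655
ee [0.4535 0.0098 0.1476] units [-0.1013  0.0328  2.6653] yaw err deg -0.17111493109073972 F [-0.0364  0.2603  0.0823] w 0.6553365775831591
```

View pics/a.png

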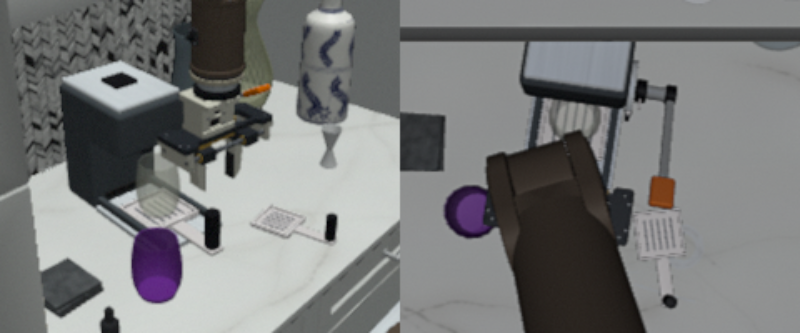

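The side view shows the open fingers centred above the knob, and the top view shows the body clear of the lever pad. The purple glass is close by, so I'll grasp a bit higher.

```bash
python3 -m crank '[{"claw":60,"tx":-0.1,"ty":0.03,"tz":0.8,"yaw":0},{"claw":60,"tx":0,"ty":0,"tz":0.8,"yaw":0},{"claw":60,"tx":0,"ty":0,"tz":0.75,"yaw":0},{"claw":60,"tx":0,"ty":0,"tz":0,"yaw":0},{"claw":60,"tx":0,"ty":0,"tz":0,"yaw":0}]'; python3 -m crank '[{"claw":20,"tx":0,"ty":0,"tz":0,"yaw":0},{"claw":20,"tx":0,"ty":0,"tz":0,"yaw":0},{"claw":20,"tx":0,"ty":0,"tz":0,"yaw":0},{"claw":20,"tx":0,"ty":0,"tz":0,"yaw":0},{"claw":20,"tx":0,"ty":0,"tz":0,"yaw":0}]' 15; python3 w.py '[.5004,.0073,.053]'
```

```text
t: 5.68
ee_pos: [0.4531, 0.0145, 0.054]
orientation: [-0.655, 0.756, -0.001, 0.001]
wrist_force: [0.8, -0.1, 0.3]
width: 0.654
t: 6.3
ee_pos: [0.4524, 0.0145, 0.0529]
orientation: [-0.655, 0.756, -0.0, 0.0]
wrist_force: [-1.1, 0.5, 4.7]
width: 0.301
ee [0.4524 0.0145 0.0529] units [ 0.0074 -1.2145 -0.0012] yaw err deg -0.12255551916801266 F [-1.1333  0.4596  4.7135] w 0.3012379448631952
```

```bash
python3 -m crank '[{"claw":20,"tx":0,"ty":-0.05,"tz":0,"yaw":0},{"claw":20,"tx":0,"ty":-0.1,"tz":0,"yaw":0},{"claw":20,"tx":0,"ty":-0.1,"tz":0,"yaw":0},{"claw":20,"tx":0,"ty":-0.1,"tz":0,"yaw":0},{"claw":20,"tx":0,"ty":-0.1,"tz":0,"yaw":0}]';python3 -m crank '[{"claw":20,"tx":0,"ty":-0.1,"tz":0,"yaw":0},{"claw":20,"tx":0,"ty":-0.1,"tz":0,"yaw":0},{"claw":20,"tx":0,"ty":-0.1,"tz":0,"yaw":0},{"claw":20,"tx":0,"ty":-0.1,"tz":0,"yaw":0},{"claw":20,"tx":0,"ty":-0.1,"tz":0,"yaw":0}]'; python3 w.py '[.5004,.0073,.053]'
```

```text
t: 6.92
ee_pos: [0.4653, 0.0117, 0.0521]
orientation: [-0.655, 0.756, 0.002, -0.004]
wrist_force: [-14.2, 1.6, 15.8]
width: 0.3
t: 7.55
ee_pos: [0.4854, 0.0089, 0.0522]
orientation: [-0.655, 0.756, 0.002, -0.003]
wrist_force: [-15.7, 2.4, 15.8]
width: 0.305
ee [0.4854 0.0089 0.0522] units [-0.0141 -0.3766 -0.0237] yaw err deg -0.0983448609653728 F [-15.6666   2.351   15.787 ] w 0.3048357484105694
```

```bash
python3 -m crank '[{"claw":20,"tx":0,"ty":-0.08,"tz":0,"yaw":0},{"claw":20,"tx":0,"ty":-0.08,"tz":0,"yaw":0},{"claw":20,"tx":0,"ty":-0.08,"tz":0,"yaw":0},{"claw":20,"tx":0,"ty":-0.06,"tz":0,"yaw":0},{"claw":20,"tx":0,"ty":0,"tz":0,"yaw":0}]'; python3 w.py '[.5004,.0073,.053]'
```

```text
t: 8.18
ee_pos: [0.4982, 0.0072, 0.0522]
orientation: [-0.655, 0.756, 0.002, -0.003]
wrist_force: [-11.4, 1.4, 10.8]
width: 0.302
ee [0.4982 0.0072 0.0522] units [-0.0106 -0.0546 -0.021 ] yaw err deg -0.10926698816542187 F [-11.3766   1.4141  10.7969] w 0.3024559983512127
```

```bash
python3 -m crank '[{"claw":20,"tx":0,"ty":-0.05,"tz":0,"yaw":0},{"claw":20,"tx":0,"ty":-0.05,"tz":0,"yaw":0},{"claw":20,"tx":0,"ty":0,"tz":0,"yaw":0}]'; python3 w.py '[.5004,.0073,.053]'
```

```text
t: 8.55
ee_pos: [0.5007, 0.0068, 0.0519]
orientation: [-0.655, 0.756, 0.002, -0.004]
wrist_force: [-15.6, 2.5, 14.0]
width: 0.301
ee [0.5007 0.0068 0.0519] units [-0.0113  0.009  -0.0271] yaw err deg -0.09242040279605197 F [-15.6093   2.5051  14.0061] w 0.3009855627954804
```

```bash
for i in 1 2; do :; done; python3 -m crank '[{"claw":20,"tx":0,"ty":-0.05,"tz":0,"yaw":0},{"claw":20,"tx":0,"ty":-0.03,"tz":0,"yaw":0},{"claw":20,"tx":0,"ty":0,"tz":0,"yaw":0}]'; python3 -m crank '[{"claw":20,"tx":0,"ty":-0.05,"tz":0,"yaw":0},{"claw":20,"tx":0,"ty":-0.03,"tz":0,"yaw":0},{"claw":20,"tx":0,"ty":0,"tz":0,"yaw":0}]'
```

```text
t: 8.93
ee_pos: [0.5024, 0.0065, 0.0513]
orientation: [-0.655, 0.756, 0.003, -0.005]
wrist_force: [-18.2, 3.5, 11.5]
width: 0.302
t: 9.3
ee_pos: [0.5046, 0.0062, 0.0508]
orientation: [-0.655, 0.755, 0.004, -0.005]
wrist_force: [-19.1, 4.3, 7.7]
width: 0.3
```

```bash
python3 -m crank '[{"claw":20,"tx":0,"ty":-0.08,"tz":0,"yaw":0},{"claw":20,"tx":0,"ty":0,"tz":0,"yaw":0},{"claw":20,"tx":0,"ty":0,"tz":0,"yaw":0}]'
python3 - <<'E'
from h import *
im=read_camera("side")[180:320,230:390,::-1]; read_camera("top")
cv2.imwrite("pics/b.png",cv2.resize(im,None,fx=4,fy=4,interpolation=cv2.INTER_CUBIC))
E
```

```text
t: 9.68
ee_pos: [0.5075, 0.0062, 0.0505]
orientation: [-0.655, 0.755, 0.004, -0.005]
wrist_force: [-18.5, 4.8, 3.0]
width: 0.3
```

View pics/b.png

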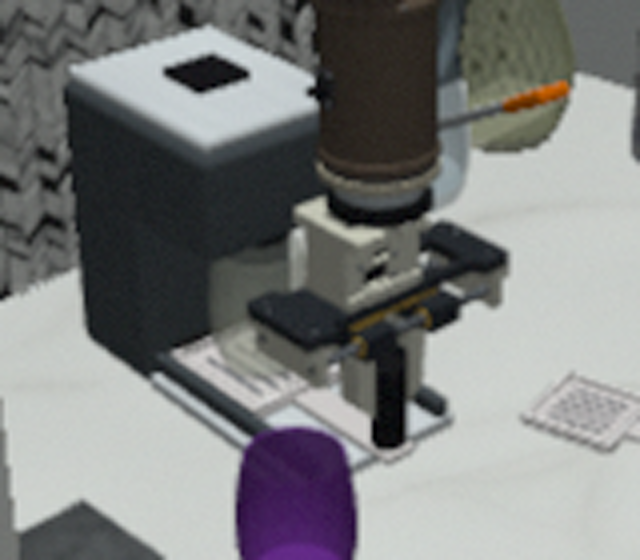

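Run:
```python
from fit import *
for s in (48,30,20,10,0): print(s,proj("side",W(p,(-165-s,0,20))),proj("side",W(p,(-165-s,0,55))),proj("side",W(p,(-165-s-16,0,20))))
print(proj("side",W(p,(-160,56.5,28))),proj("side",W(p,(-160,-56.5,28))))
```

```text
48 [337.4945 297.4933] [337.6281 287.5316] [341.2286 299.9482]
30 [333.366  294.7792] [333.4459 284.8749] [337.032  297.1893]
20 [331.1047 293.2926] [331.1556 283.4201] [334.7337 295.6784]
10 [328.8662 291.8209] [328.8886 281.98  ] [332.4587 294.1828]
0 [326.6499 290.364 ] [326.6446 280.5545] [330.2066 292.7022]
[310.9208 294.661 ] [339.4894 280.5235]
```

```bash
python3 -m crank '[{"claw":40,"tx":0,"ty":0,"tz":0,"yaw":0},{"claw":40,"tx":0,"ty":0.1,"tz":-0.02,"yaw":0},{"claw":20,"tx":0,"ty":0,"tz":0,"yaw":0},{"claw":20,"tx":0,"ty":0,"tz":0,"yaw":0},{"claw":20,"tx":0,"ty":0,"tz":0,"yaw":0}]' 45; python3 -m crank '[{"claw":20,"tx":0,"ty":-0.05,"tz":0,"yaw":0},{"claw":20,"tx":0,"ty":-0.05,"tz":0,"yaw":0},{"claw":20,"tx":0,"ty":0,"tz":0,"yaw":0},{"claw":20,"tx":0,"ty":0,"tz":0,"yaw":0}]'
```

```text
t: 10.4
ee_pos: [0.5116, 0.0057, 0.0537]
orientation: [-0.655, 0.756, -0.0, 0.0]
wrist_force: [-0.5, 0.1, 1.2]
width: 0.29
t: 10.9
ee_pos: [0.5116, 0.0057, 0.0535]
orientation: [-0.655, 0.756, 0.002, -0.003]
wrist_force: [-14.2, 1.8, 17.8]
width: 0.289
```

```bash
python3 -m crank '[{"claw":20,"tx":0,"ty":-0.05,"tz":0,"yaw":0},{"claw":20,"tx":0,"ty":-0.05,"tz":0,"yaw":0},{"claw":20,"tx":0,"ty":0,"tz":0,"yaw":0},{"claw":20,"tx":0,"ty":0,"tz":0,"yaw":0}]'
```

```text
t: 11.4
ee_pos: [0.5119, 0.0056, 0.0533]
orientation: [-0.655, 0.755, 0.004, -0.005]
wrist_force: [-26.2, 3.1, 30.4]
width: 0.287
```

```bash
python3 -m crank '[{"claw":20,"tx":0,"ty":0.15,"tz":0,"yaw":0},{"claw":60,"tx":0,"ty":0,"tz":0,"yaw":0},{"claw":60,"tx":0,"ty":0,"tz":0,"yaw":0},{"claw":60,"tx":0,"ty":0,"tz":-0.5,"yaw":0},{"claw":60,"tx":0,"ty":0,"tz":-1,"yaw":0}]' 20; python3 -m crank '[{"claw":60,"tx":0,"ty":0.5,"tz":-1,"yaw":0},{"claw":60,"tx":0,"ty":0.5,"tz":-1,"yaw":0},{"claw":60,"tx":0,"ty":0.3,"tz":-1,"yaw":0},{"claw":60,"tx":0,"ty":0,"tz":-1,"yaw":0},{"claw":0,"tx":0,"ty":0,"tz":-1,"yaw":0}]';  python3 - <<'E'
from h import *
a=read_camera("side")[180:320,230:390,::-1]; b=read_camera("top")[165:305,255:395,::-1]
cv2.imwrite("pics/c.png",cv2.resize(np.hstack([a,b]),(800,373),interpolation=cv2.INTER_CUBIC))
E
python3 w.py '[.4746,-.1254,.33]'
```

```text
t: 12.02
ee_pos: [0.5125, 0.0054, 0.113]
orientation: [-0.655, 0.756, 0.001, -0.001]
wrist_force: [0.5, 0.3, 0.8]
width: 0.638
t: 12.65
ee_pos: [0.4618, 0.013, 0.3152]
orientation: [-0.655, 0.756, -0.0, 0.0]
wrist_force: [1.0, -0.5, 0.4]
width: 0.587
ee [0.4641 0.0134 0.3178] units [ 3.3969 -0.7581 -0.303 ] yaw err deg -0.14321206765147723 F [1.0101 0.9129 1.034 ] w 0.5023035955687809
```

View pics/c.png

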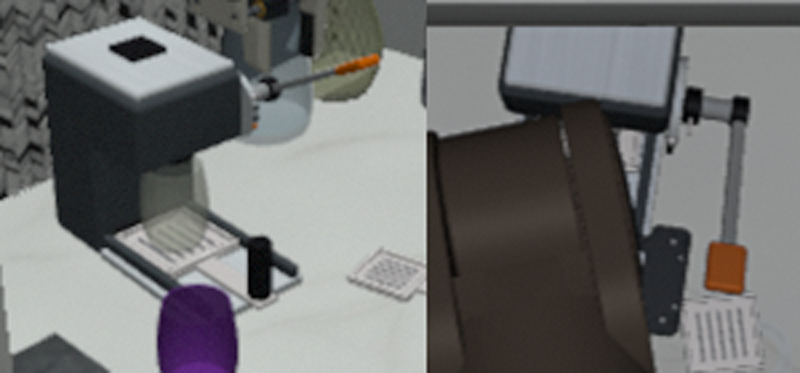

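Side view: tray in, tumbler under the spout, knob top at about (327.5,270) in the full picture, lever up. Next is the lever, with the fingers shut.

```bash
python3 -m crank '[{"claw":0,"tx":0.8,"ty":0,"tz":-0.3,"yaw":0},{"claw":0,"tx":0.8,"ty":-0.3,"tz":0,"yaw":0},{"claw":0,"tx":0.8,"ty":-0.3,"tz":0,"yaw":0},{"claw":0,"tx":0.8,"ty":-0.15,"tz":0,"yaw":0},{"claw":0,"tx":0.2,"ty":0,"tz":0,"yaw":0}]'; python3 -m crank '[{"claw":0,"tx":0,"ty":0,"tz":0,"yaw":0},{"claw":0,"tx":0,"ty":0,"tz":0,"yaw":0},{"claw":0,"tx":0,"ty":0,"tz":0,"yaw":0}]';  python3 - <<'E'
from h import *
a=read_camera("side")[180:320,230:390,::-1]; b=read_camera("top")[165:305,255:395,::-1]
cv2.imwrite("pics/d.png",cv2.resize(np.hstack([a,b]),(800,373),interpolation=cv2.INTER_CUBIC))
E
python3 w.py '[.4746,-.1254,.30]'
```

```text
t: 13.38
ee_pos: [0.4718, -0.1282, 0.3247]
orientation: [-0.653, 0.757, 0.0, -0.0]
wrist_force: [-0.2, 1.2, -0.5]
width: 0.01
t: 13.75
ee_pos: [0.4721, -0.1248, 0.3256]
orientation: [-0.655, 0.755, -0.0, 0.0]
wrist_force: [-0.1, -0.0, -0.6]
width: 0.007
ee [ 0.4721 -0.1252  0.3256] units [-0.0041 -0.0618  0.6406] yaw err deg -0.06981602203408568 F [-0.8542  0.0756  0.7315] w 0.0026927573952998615
```

View pics/d.png

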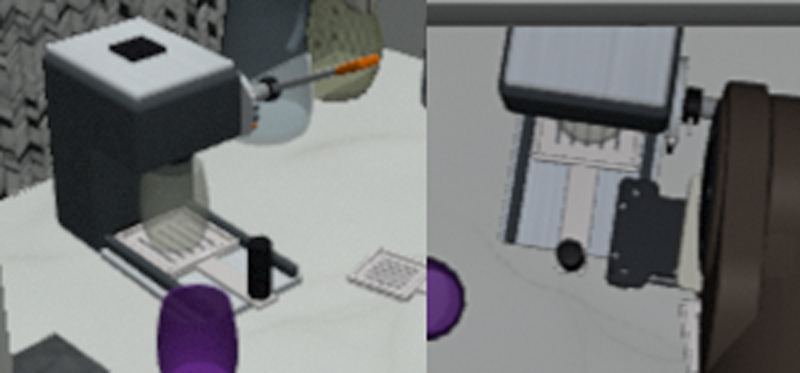

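Run:
```python
from fit import *
for c,q in(("top",(305.5,278.25)),("top",(308.7,259.5)),("side",(337.5,276.5)),("side",(327.6,270))):
    d=atz(c,q,.092)-[p[0],p[1],0]; a=p[2]; print(c,d[0]*np.cos(a)+d[1]*np.sin(a),-d[0]*np.sin(a)+d[1]*np.cos(a))
```

```text
top -0.21357214260106 -1.5797066039633517e-05
top -0.1658476404368847 -0.0010840115135086169
side -0.21165201630501077 -0.00018130779890371262
side -0.1671914679279257 -0.001797740898126815
```

```bash
python3 -m crank '[{"claw":0,"tx":0,"ty":0,"tz":0.5,"yaw":0},{"claw":0,"tx":0,"ty":0,"tz":0.5,"yaw":0},{"claw":0,"tx":0,"ty":0,"tz":0.2,"yaw":0},{"claw":0,"tx":0,"ty":0,"tz":0.2,"yaw":0},{"claw":0,"tx":0,"ty":0,"tz":0.1,"yaw":0}]' 40; python3 w.py '[.4619,-.1236,.124]'
```

```text
t: 14.48
ee_pos: [0.4724, -0.1259, 0.2659]
orientation: [-0.655, 0.756, -0.0, 0.0]
wrist_force: [-1.5, 0.4, 4.8]
width: 0.003
ee [ 0.4724 -0.1259  0.2659] units [-0.0187  0.2709  3.5471] yaw err deg -0.13073854998662815 F [-1.4626  0.4486  4.7701] w 0.003100016708863601
```

Contact came with 4.8 N at z 0.266. I'll follow the arc down gently.

```bash
python3 -m crank '[{"claw":0,"tx":0,"ty":0.1,"tz":0.2,"yaw":0},{"claw":0,"tx":0,"ty":0.1,"tz":0.2,"yaw":0},{"claw":0,"tx":0,"ty":0.1,"tz":0.2,"yaw":0},{"claw":0,"tx":0,"ty":0.08,"tz":0.2,"yaw":0},{"claw":0,"tx":0,"ty":0.06,"tz":0.2,"yaw":0}]'; python3 -m crank '[{"claw":0,"tx":0,"ty":0.04,"tz":0.2,"yaw":0},{"claw":0,"tx":0,"ty":0.03,"tz":0.2,"yaw":0},{"claw":0,"tx":0,"ty":0.02,"tz":0.2,"yaw":0},{"claw":0,"tx":0,"ty":0,"tz":0.2,"yaw":0},{"claw":0,"tx":0,"ty":0,"tz":0.2,"yaw":0}]'; python3 w.py '[.4619,-.1236,.124]'
```

```text
t: 15.1
ee_pos: [0.4547, -0.1234, 0.2251]
orientation: [-0.655, 0.756, -0.0, 0.0]
wrist_force: [3.1, -0.6, 3.1]
width: 0.005
t: 15.72
ee_pos: [0.4503, -0.1228, 0.1847]
orientation: [-0.655, 0.756, 0.001, -0.001]
wrist_force: [-2.5, 0.9, 3.7]
width: 0.004
ee [ 0.4503 -0.1228  0.1847] units [-0.021  -0.2936  1.5165] yaw err deg -0.13417411735203105 F [-2.4766  0.8628  3.7059] w 0.0040715637181052014
```

```bash
python3 -m crank '[{"claw":0,"tx":0,"ty":-0.02,"tz":0.2,"yaw":0},{"claw":0,"tx":0,"ty":-0.02,"tz":0.2,"yaw":0},{"claw":0,"tx":0,"ty":-0.04,"tz":0.2,"yaw":0},{"claw":0,"tx":0,"ty":-0.06,"tz":0.2,"yaw":0},{"claw":0,"tx":0,"ty":-0.06,"tz":0.2,"yaw":0}]'; python3 -m crank '[{"claw":0,"tx":0,"ty":-0.06,"tz":0.2,"yaw":0},{"claw":0,"tx":0,"ty":-0.04,"tz":0.2,"yaw":0},{"claw":0,"tx":0,"ty":0,"tz":0.1,"yaw":0},{"claw":0,"tx":0,"ty":0,"tz":0,"yaw":0}]'; python3 w.py '[.4619,-.1236,.124]'
python3 - <<'E'
from h import *
a=read_camera("side")[180:320,230:390,::-1]; b=read_camera("top")[165:305,255:395,::-1]
cv2.imwrite("pics/e.png",cv2.resize(np.hstack([a,b]),(800,373),interpolation=cv2.INTER_CUBIC))
E
```

```text
t: 16.35
ee_pos: [0.457, -0.1238, 0.1443]
orientation: [-0.655, 0.756, 0.001, -0.001]
wrist_force: [-5.7, 1.3, 4.5]
width: 0.008
t: 16.85
ee_pos: [0.463, -0.1247, 0.1252]
orientation: [-0.655, 0.756, -0.0, -0.0]
wrist_force: [-2.8, 0.2, 8.5]
width: 0.004
ee [ 0.463  -0.1247  0.1252] units [-0.0222  0.032   0.031 ] yaw err deg -0.13522745256324148 F [-2.7632  0.1646  8.4502] w 0.004437807577287437
```

View pics/e.png

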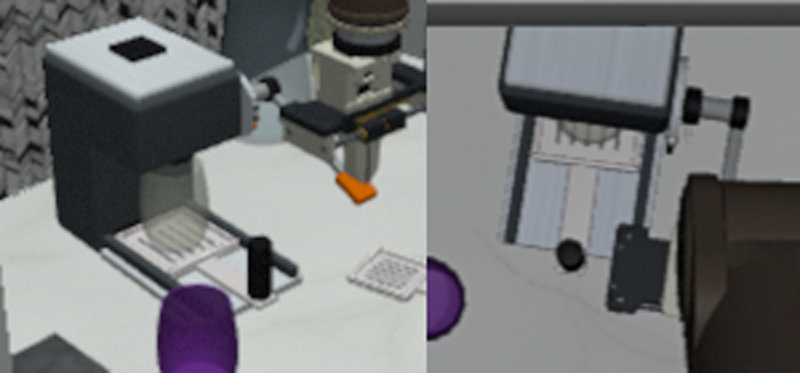

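The side view shows the pad pressed well below level under the fingertips, with the tray and tumbler still home. I'll hold a moment, check again and hand in.

```bash
python3 -m crank '[{"claw":0,"tx":0,"ty":0,"tz":0.04,"yaw":0},{"claw":0,"tx":0,"ty":0,"tz":0,"yaw":0},{"claw":0,"tx":0,"ty":0,"tz":0,"yaw":0},{"claw":0,"tx":0,"ty":0,"tz":0,"yaw":0},{"claw":0,"tx":0,"ty":0,"tz":0,"yaw":0}]'; python3 w.py '[.4619,-.1236,.124]'; python3 -c "
from plant import *
hand_in()"
```

```text
t: 17.58
ee_pos: [0.4634, -0.1247, 0.1241]
orientation: [-0.655, 0.756, -0.0, 0.0]
wrist_force: [-2.0, 0.4, 9.5]
width: 0.003
ee [ 0.4634 -0.1247  0.1241] units [-0.0229  0.0423  0.0028] yaw err deg -0.1413919817043083 F [-2.0207  0.3664  9.5412] w 0.003029932824575608
the job is handed in; nothing more can be done
```

I slid the tray home by its knob with the tumbler standing on it, then pressed the lever to about the third notch. I handed the job in at about 17.6 s, still holding the lever down.

- **Tray:** my first grip, at 15 N, slipped near the end. I re-gripped at 45 N and pushed until the tray stopped moving at about 26 N. Both cameras then put the knob at 166 to 167 mm in front of the dispenser's origin; fully home is 165 mm.
- **Tumbler:** in the pictures it stands upright under the spout. I judged that by eye and did not measure its distance from the spout.
- **Lever:** I worked its angle out from the fingertip position, about 0.9 rad, since there is no direct reading. The holding force was about 9.5 N, and none of the readings during the press was higher.
- **Bystanders:** I never touched the bottle, jigger or stopper on purpose, but I did not check their positions again at the end.

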